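# Put the radiator-tester adaptors back on the kit rail

## Task

The pressure test is done: move the row of four coloured radiator-tester adaptors from the wooden bench stand to the aluminium kit rail, each down over the post of the seat of its own colour, so that the row stands in the rail's colour order. Every adaptor must stand upright and fully home on its seat, let go, and the open flux tin between the racks must stay upright where it is.

Things in the scene. Friction and masses are not known exactly. Their poses are not given: they have to be found in the camera images.
- adaptor_red: red anodised adaptor: upright cup, closed on top, 44 mm across, 42 mm high, open below (bore 38 mm wide, 32 mm deep), brass plug (14 mm wide) on top up to 62 mm. Loose, about 130 g. Starts over a dowel of the bench stand: lift it straight up. Grasp its knurled upper half (22 to 42 mm above its underside), best across the row. Origin: centre of underside; z up its axis; its turn about z is free.
- adaptor_blue: blue anodised adaptor: upright cup, closed on top, 40 mm across, 42 mm high, open below (bore 34 mm wide, 32 mm deep), brass plug (14 mm wide) on top up to 62 mm. Loose, about 130 g. Starts over a dowel of the bench stand: lift it straight up. Grasp its knurled upper half (22 to 42 mm above its underside), best across the row. Origin: centre of underside; z up its axis; its turn about z is free.
- adaptor_green: green anodised adaptor: upright cup, closed on top, 36 mm across, 42 mm high, open below (bore 30 mm wide, 32 mm deep), brass plug (14 mm wide) on top up to 62 mm. Loose, about 130 g. Starts over a dowel of the bench stand: lift it straight up. Grasp its knurled upper half (22 to 42 mm above its underside), best across the row. Origin: centre of underside; z up its axis; its turn about z is free.
- adaptor_yellow: yellow anodised adaptor: upright cup, closed on top, 32 mm across, 42 mm high, open below (bore 26 mm wide, 32 mm deep), brass plug (14 mm wide) on top up to 62 mm. Loose, about 130 g. Starts over a dowel of the bench stand: lift it straight up. Grasp its knurled upper half (22 to 42 mm above its underside), best across the row. Origin: centre of underside; z up its axis; its turn about z is free.
- seat_red: red anodised seat plate, fixed on the aluminium kit rail, 54 mm (x, across the row) by 46 mm (y, along it), with a steel post in its middle, 10 mm wide, tapered tip, 22 mm high. Four seats in a row, 50 mm apart, colours in any order. Origin: foot of the post in the plate's top face, 20 mm above the bench, where the adaptor's underside rests when home; z up.
- seat_blue: blue anodised seat plate, fixed on the aluminium kit rail, 54 mm (x, across the row) by 46 mm (y, along it), with a steel post in its middle, 10 mm wide, tapered tip, 22 mm high. Four seats in a row, 50 mm apart, colours in any order. Origin: foot of the post in the plate's top face, 20 mm above the bench, where the adaptor's underside rests when home; z up.
- seat_green: green anodised seat plate, fixed on the aluminium kit rail, 54 mm (x, across the row) by 46 mm (y, along it), with a steel post in its middle, 10 mm wide, tapered tip, 22 mm high. Four seats in a row, 50 mm apart, colours in any order. Origin: foot of the post in the plate's top face, 20 mm above the bench, where the adaptor's underside rests when home; z up.
- seat_yellow: yellow anodised seat plate, fixed on the aluminium kit rail, 54 mm (x, across the row) by 46 mm (y, along it), with a steel post in its middle, 10 mm wide, tapered tip, 22 mm high. Four seats in a row, 50 mm apart, colours in any order. Origin: foot of the post in the plate's top face, 20 mm above the bench, where the adaptor's underside rests when home; z up.
- bench_stand: Wooden stand, fixed, 60 mm (x) by 202 mm (y), top face 18 mm above the bench, four wooden dowels along y, 50 mm apart, 10 mm wide and 22 mm high, over which the adaptors stand at the start in any order. Origin: centre of its underside; z up.
- flux_tin: Bystander: open tin of flux, 69 mm across, 62 mm high, 0.3 kg, loose on the bench between the two racks. Origin: centre of underside; z up. Just behind it, between the racks, stands a fixed holder of three tubes 160 mm high with thin rods up to about 0.4 m (x 0.47 to 0.61, y -0.31 to -0.11): carry things past in front of it. A toolbox, 180 mm high, stands left of the left rack.

How it is judged:
By the outcome, as a careful person would: the job done as asked, in the order asked, and still so for the second after the job is handed in, with the robot touching nothing.
It also fails if it takes over 109 s, if anything falls off the work surface, if the arm or the gripper's body presses on something with over 40 N, if the wrist force passes 120 N, or if a joint passes its speed limit or range.

## Robot

A 7-joint arm with a two-finger parallel gripper is mounted at the origin on the work surface; the furniture and walls round the work are solid. World frame = base frame: x ahead of the robot, y to its left, z up, the work surface at z = 0. Lengths are in m, angles in degrees, forces in N, time in s.
With the tool pointing down it reaches from about 0.4 to 0.85 m from the base axis. Payload 4.5 kg.
Tool frame: the origin (TCP) lies at the very end of the fingers, on their centre line; the grasp point (between the pads) lies bot.pinch_z behind it (bot.pinch_z is the distance from the TCP to the grasp point, in m); z points along the fingers, y is the line along which they close (so a half turn about z gives the same grasp; the last joint's range is limited). The gripper opens to 88 mm and grips with 3 to 60 N. Pads are 18 mm wide; open, the fingers measure 123 mm over their backs; the gripper's body (75 mm by 187 mm) begins 45 mm behind the grasp point.
Start: joints at [68.4, 39.483, -11.15, 89.685, 9.013, 51.709, -12.324], TCP at [0.25, -0.573, 0.239] pointing down, gripper open.
Joint ranges: [-172.22, 172.22], [-26.19, 119.32], [-84.43, 86.54], [7.71, 146.69], [-57.33, 237.33], [2.42, 119.75], [-152.13, 152.13]. Speed limits (degrees/s): [147.25, 147.25, 180, 180, 180, 180, 180].

## Interface

Orientations are given as a 3x3 rotation matrix whose columns are the frame's x, y, z axes.
In Python, from plant import bot, viewer gives the robot as it stands.
- The arm moves only by the tool step_arm, never from a script. Its argument "deltas" is a list of rows, each an object with "dp": the shift along the tool's x, y, z in cm, a list of three; "spin": the turn about the tool's z in rad. In form: [{"dp": [x, y, z], "spin": spin}, ...]. A call has 1 to 20 rows; each row is the pose to reach, as a shift and turn from the pose commanded when the call began, along the tool's axes at that moment; what a row does not reach only later rows make up. A row lasts 1/8 s, in which the tool goes at most 62.5 mm and 10.7 degrees, less where a joint would pass 70% of its speed; a pose out of reach is approached as far as the arm can. A call with a gripper value outside its range is refused whole. "hand" is the opening, from 0 (shut) to 1 (fully open), set as the call begins (left out, the last holds). The fingers move at their own pace and stop on an object; the grip force is fixed at half the most. Time passes only in rows, so rows that repeat a pose let the fingers close. It gives the time, the measured TCP pose, the force, the opening and the grip force at its end, in the units of the state.
- bot.get_state(): the state, without advancing time (a new reading comes with each control period).
- viewer.camera(name): name is "scene" or "top"; returns the picture (420x560x3 uint8, blue, green, red); there is no depth.
- viewer.camera_info(name): a dict with "fx", "fy", "cx", "cy" (pixels), "k1" (the pictures are not rectified: a ray, as slopes to the right and down, at radius r is drawn at 1 + k1 r^2 times it, then the intrinsics apply), "R" (3x3) and "t" (3): a world point X has camera coordinates R X + t. Camera axes: x right, y down, z forward; pixel columns grow to the right and rows downward; lengths in m; the calibration is good to about 2 mm. A picture is of the moment at which its call begins. camera_info takes no time and is no camera call.
- bot.job_done(): hands the job in; it is judged then, once.
The state is a dict: "clock": time; "joints": joint angles; "joint_velocities": joint speeds; "joint_efforts": joint torques, N m; "position": TCP position; "tcp_rot": TCP orientation; "ft_force": force on the tool from outside, world axes, zero at the start; "torque": the same for the moment, N m; "opening": opening from 0.0 (shut) to 1.0 (fully open); "finger_force": force on a finger pad.
Only numpy, scipy, OpenCV 4.12 (cv2) and the standard library are available. Lean on these libraries where they do the work, as an engineer would, in place of code of your own. Each camera call takes 0.05 s, during which the arm holds its last target. There are 200 camera calls.

## Working session

There is one attempt and no reset: what is moved stays moved. The work goes in short steps, Python scripts to look and compute and a tool call to move; the robot and the scene stay as the last step left them, time stands still between calls to the robot, and variables do not carry over. Pictures are saved under pics/ and viewed, at most 14 in all, crops included, and the job is handed in when it is done.

Besides the shell and the picture viewer there is one more tool, called after "Request:" as name(argument=value, ...), one argument or row to a line, values as JSON. step_arm: Moves the arm, as the interface text tells. Its arguments: {"type":"object","properties":{"deltas":{"type":"array","items":{"type":"object","properties":{"dp":{"type":"array","items":{"type":"number"}},"spin":{"type":"number"}}}},"hand":{"type":"number"}},"required":["deltas"]}

```bash
ls; mkdir -p pics
python3 - <<'E'
from plant import bot, viewer
import cv2
for n in("scene","top"):
    cv2.imwrite(f"pics/{n}0.png",viewer.camera(n)); print(viewer.camera_info(n))
print(bot.get_state(),bot.pinch_z)
E
```

```text
pics
{'fx': 506.5065648027647, 'fy': 506.5065648027647, 'cx': 283.476498965733, 'cy': 216.45930885733338, 'k1': 0.0637009998938093, 'R': array([[-0.88065129, -0.47364427, -0.01069644],
       [-0.26421461,  0.50974676, -0.81874836],
       [ 0.39324795, -0.71820564, -0.57405288]]), 't': array([0.31566927, 0.24746463, 0.682017  ])}
{'fx': 427.49785259689423, 'fy': 427.49785259689423, 'cx': 281.6011255114427, 'cy': 203.54235345838055, 'k1': -0.009282695458096239, 'R': array([[ 0.0140893 , -0.99984575,  0.01048661],
       [-0.98674278, -0.01559894, -0.16154058],
       [ 0.16167924, -0.00807159, -0.98681035]]), 't': array([-0.18767102,  0.45293594,  0.83230863])}
{'clock': 0.1, 'joints': array([ 68.40062836,  39.52753683, -11.14505935,  89.73663748,
         9.01418109,  51.70922623, -12.32190655]), 'joint_velocities': array([ 0.08260948, -0.12029885, -0.14195585, -0.10769034, -0.03447488,
        0.02447606,  0.0113793 ]), 'joint_efforts': array([-2.49258570e-03, -5.28494883e+01, -1.27122972e+00, -1.53837293e+01,
       -5.25022054e-02,  1.91418330e-03,  5.46218575e-05]), 'position': array([ 0.2493145 , -0.57252745,  0.23800993]), 'tcp_rot': array([[ 9.16758101e-01,  3.99442116e-01, -7.61756014e-04],
       [ 3.99442818e-01, -9.16757039e-01,  1.40244133e-03],
       [-1.38151054e-04, -1.58997742e-03, -9.99998726e-01]]), 'ft_force': array([-0.11587645,  0.38147853,  0.45193337]), 'torque': array([-0.03327233,  0.00795074, -0.00770197]), 'finger_force': 0.0, 'opening': 1.0037661261541702} 0.0187
```

View pics/scene0.png

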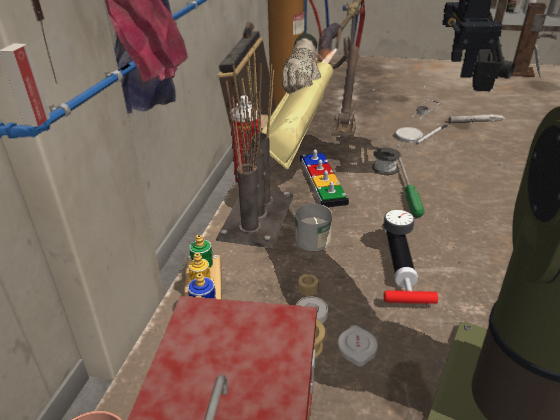

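View pics/top0.png

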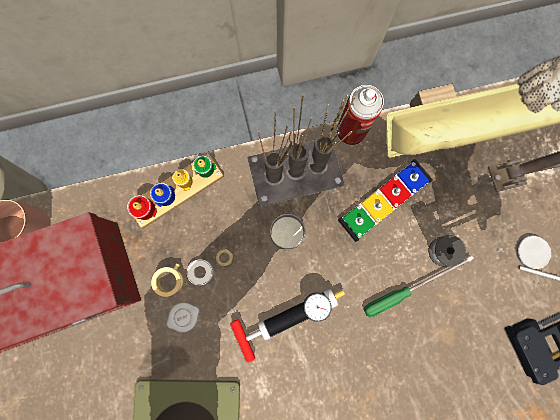

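The adaptors stand on the left rack, red (141,207), blue (162,193), yellow (182,180), green (204,165). The seats are on the right rail, green (358,221), yellow (378,206), red (396,191), blue (415,176). The tin is at (287,232) and the gripper is far right.

```bash
cat > h.py <<'E'
import numpy as np, cv2
from plant import bot, viewer
def ray(n,uv):
    c=viewer.camera_info(n); d=np.array([(uv[0]-c['cx'])/c['fx'],(uv[1]-c['cy'])/c['fy']]); s=d.copy()
    for _ in range(10): s=d/(1+c['k1']*(s@s))
    return -c['R'].T@c['t'], c['R'].T@np.r_[s,1]
def onz(n,uv,z):
    o,v=ray(n,np.array(uv,float)); return o+v*(z-o[2])/v[2]
def proj(n,X):
    c=viewer.camera_info(n); p=c['R']@np.array(X)+c['t']; s=p[:2]/p[2]; s=s*(1+c['k1']*(s@s))
    return np.array([c['fx']*s[0]+c['cx'],c['fy']*s[1]+c['cy']])
HUE={'red':[(0,6),(172,180)],'blue':[(105,130)],'green':[(55,90)],'yellow':[(20,32)]}
def blob(im,col,roi,s=130,v=60):
    x0,y0,x1,y1=roi; h=cv2.cvtColor(im[y0:y1,x0:x1],cv2.COLOR_BGR2HSV); m=0
    for a,b in HUE[col]: m=m|cv2.inRange(h,(a,s,v),(b,255,255))
    m=cv2.morphologyEx(m,cv2.MORPH_CLOSE,np.ones((5,5),np.uint8))
    c=max(cv2.findContours(m,cv2.RETR_EXTERNAL,cv2.CHAIN_APPROX_NONE)[0],key=cv2.contourArea)
    return c.reshape(-1,2)+[x0,y0]
E
python3 - <<'E'
from h import *
im=cv2.imread('pics/top0.png')
for c in HUE:
    k=blob(im,c,(335,155,440,245)); P=np.array([onz('top',p,.02)[:2] for p in k],np.float32)
    r=cv2.minAreaRect(P); print('seat',c,np.round(r[0],4),np.round(r[1],4),round(r[2],1),len(k))
for c in ('red','blue','green'):
    k=blob(im,c,(125,150,220,225),110); (x,y),r=cv2.minEnclosingCircle(k.astype(np.float32)); print(c,x,y,r,onz('top',(x,y),.05))
k=np.array([[93,213],[135,300]])
print('tool box corner', onz('top',(93,213),.18),onz('top',(130,300),.18))
print('tin', onz('top',(287,230),.062))
a=cv2.resize(im[145:230,120:230],None,fx=7,fy=7,interpolation=cv2.INTER_CUBIC)[:600]
cv2.imwrite('pics/a.png',a)
b=cv2.resize(im[100:250,240:440],None,fx=4,fy=4,interpolation=cv2.INTER_CUBIC)
cv2.imwrite('pics/b.png',b)
E
```

```text
seat red [ 0.4875 -0.4186] [0.0535 0.0453] 39.0 72
seat blue [ 0.5194 -0.4574] [0.0525 0.0465] 38.8 70
seat green [ 0.4252 -0.3407] [0.0526 0.0448] 38.5 69
seat yellow [ 0.4566 -0.3799] [0.0529 0.0446] 39.9 71
red 142.19662475585938 208.3988800048828 14.265485763549805 [0.43946032 0.09756977 0.05      ]
blue 162.85537719726562 194.08677673339844 12.25072956085205 [0.46917217 0.05806934 0.05      ]
green 204.26712036132812 165.8150634765625 10.953120231628418 [ 0.52891142 -0.02249847  0.05      ]
tool box corner [0.41119413 0.13827673 0.18      ] [0.26873369 0.0658067  0.18      ]
tin [ 0.39939129 -0.19199735  0.062     ]
```

View pics/a.png

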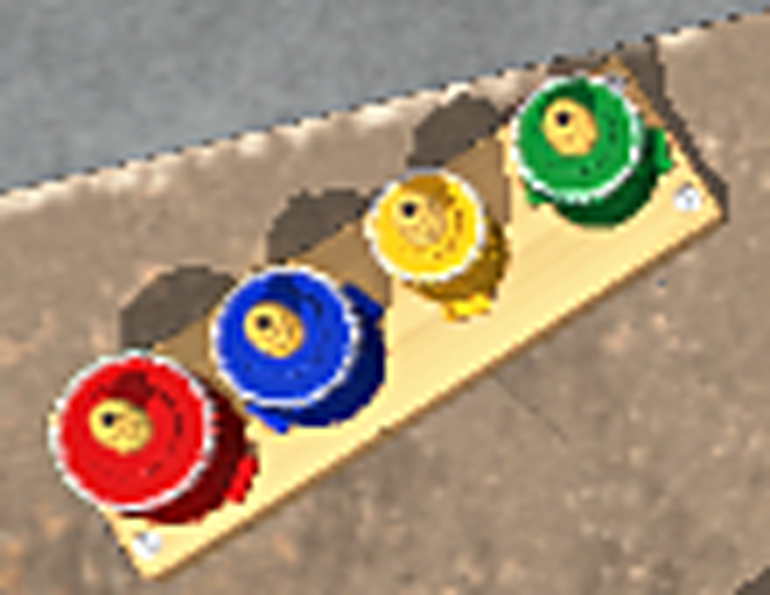

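View pics/b.png

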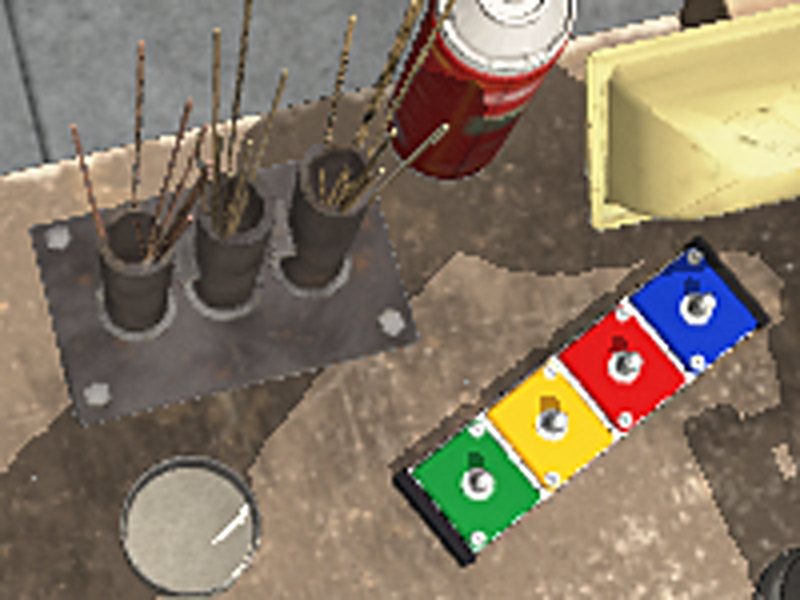

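The crop shows the top discs at red (139,206.5), blue (160.5,192.8), yellow (180.6,177), green (202,164.5), with small lugs near the bottoms. On the rail side, the tubes, the spray can (357,140) and the trough corner (389,157) are near the rail, so I check body clearance there.

```bash
cat > tri.py <<'E'
from h import *
def tri(a,b):
    (o,v),(p,w)=ray('top',np.array(a,float)),ray('scene',np.array(b,float))
    s=np.linalg.lstsq(np.c_[v,-w],p-o,rcond=None)[0]; return (o+v*s[0]+p+w*s[1])/2, np.linalg.norm(o+v*s[0]-p-w*s[1])
E
python3 - <<'E'
from tri import *
np.set_printoptions(suppress=True,precision=4)
T={'red':(135,432),'blue':(286,336),'yellow':(427,226),'green':(577,138)}
P={c:onz('top',((x+.5)/7+119.5,(y+.5)/7+144.5),.06)[:2] for c,(x,y) in T.items()}
A=np.array(list(P.values())); print(A,np.linalg.norm(np.diff(A,axis=0),axis=1))
S={'green':(.4252,-.3407),'yellow':(.4566,-.3799),'red':(.4875,-.4186),'blue':(.5194,-.4574)}
for n,B in(('stand',A),('rail',np.array(list(S.values())))):
    d=B[3]-B[0];d/=np.linalg.norm(d); F=B.mean(0)+np.outer([-.075,-.025,.025,.075],d); print(n,np.degrees(np.arctan2(d[1],d[0])),F)
print('trough',tri((389,157),(291,167)),'box',tri((93,213),(178,300)))
for n,c in dict(tubeR=(315,275),tubeM=(225,300),tubeL=(140,325),can=(450,178)).items(): print(n,onz('top',(c[0]/4+240,c[1]/4+100),0))
im=cv2.imread('pics/scene0.png')
cv2.imwrite('pics/c.png',cv2.resize(im[60:210,220:400],None,fx=4,fy=4,interpolation=cv2.INTER_CUBIC))
E
```

```text
[[ 0.4421  0.1012]
 [ 0.4703  0.0603]
 [ 0.5029  0.022 ]
 [ 0.5295 -0.0196]] [0.0497 0.0503 0.0494]
stand -54.13234139783728 [[ 0.4423  0.1018]
 [ 0.4716  0.0613]
 [ 0.5009  0.0207]
 [ 0.5302 -0.0198]]
rail -51.08960261794589 [[ 0.4251 -0.3408]
 [ 0.4565 -0.3797]
 [ 0.4879 -0.4186]
 [ 0.5193 -0.4575]]
trough (array([ 0.5631, -0.412 ,  0.0071]), np.float64(0.005920123492758214)) box (array([0.4207, 0.1604, 0.134 ]), np.float64(0.007392178653105436))
tubeR [ 0.5392 -0.2602  0.    ]
tubeM [ 0.5245 -0.2118  0.    ]
tubeL [ 0.5101 -0.1664  0.    ]
can [ 0.5947 -0.3338  0.    ]
```

View pics/c.png

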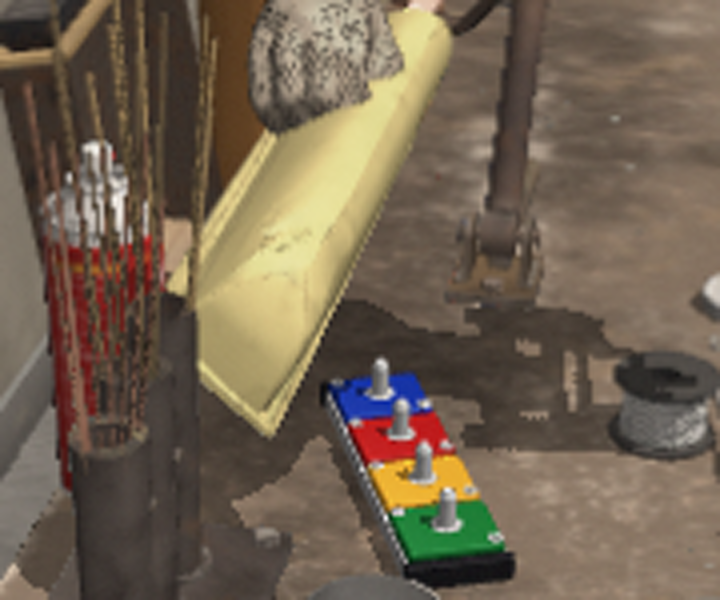

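The trough by the blue seat is tipped: its lower corner is near the bench at scene (287,169), and it rises away towards the back. The next computation gets its front edge and the body clearance against the tool heading.

Run:
```python
from tri import *
np.set_printoptions(suppress=True,precision=3)
o,v=ray('top',(389,157)); _,w=ray('top',(560,113)); n=np.cross(v,w)
pts=[]
for s in((287.5,168.7),(305,130),(318,100),(332,66)):
    p,r=ray('scene',s); X=p+r*((o-p)@n)/(r@n); pts.append(X); print(X)
L=np.array(pts)
tr=np.array([L[0]+(L[2]-L[0])*t for t in np.linspace(0,1,40)])
tr=np.vstack([tr[:,:2],[[.63,-.42]]])
# left rim of the trough toward the wall, from L[0] to back
tube=np.array([[.545,-.262],[.53,-.213],[.512,-.168]])
S={'green':(.4251,-.3408),'yellow':(.4565,-.3797),'red':(.4879,-.4186),'blue':(.5193,-.4575)}
def cl(c,a,Q):
    a=np.radians(a);q=(Q-c)@np.array([[np.cos(a),np.sin(a)],[np.sin(a),-np.cos(a)]]); d=np.abs(q)-[.0375,.0935]
    return (np.linalg.norm(np.maximum(d,0),axis=1)+np.minimum(d.max(1),0)).min()
for c,s in S.items(): print(c,[(a,round(cl(s,a,tr),3),round(cl(s,a,tube)-.02,3)) for a in range(100,181,10)])
print('box',[(a,round(cl((.4423,.1018),a,np.array([[.411+(-.142)*t,.138-.073*t] for t in np.linspace(0,1,20)])),3)) for a in range(100,160,6)])
```

```text
[ 0.562 -0.399  0.009]
[ 0.627 -0.622 -0.001]
[ 0.685 -0.829 -0.002]
[ 0.757 -1.095  0.011]
green [(100, np.float64(0.054), np.float64(0.023)), (110, np.float64(0.066), np.float64(0.026)), (120, np.float64(0.081), np.float64(0.03)), (130, np.float64(0.095), np.float64(0.029)), (140, np.float64(0.105), np.float64(0.024)), (150, np.float64(0.11), np.float64(0.024)), (160, np.float64(0.111), np.float64(0.033)), (170, np.float64(0.108), np.float64(0.047)), (180, np.float64(0.1), np.float64(0.056))]
yellow [(100, np.float64(0.007), np.float64(0.045)), (110, np.float64(0.017), np.float64(0.032)), (120, np.float64(0.032), np.float64(0.027)), (130, np.float64(0.045), np.float64(0.03)), (140, np.float64(0.056), np.float64(0.034)), (150, np.float64(0.064), np.float64(0.033)), (160, np.float64(0.068), np.float64(0.028)), (170, np.float64(0.07), np.float64(0.028)), (180, np.float64(0.068), np.float64(0.036))]
red [(100, np.float64(-0.017), np.float64(0.087)), (110, np.float64(-0.018), np.float64(0.071)), (120, np.float64(-0.017), np.float64(0.058)), (130, np.float64(-0.005), np.float64(0.048)), 
[... 206 characters left out ...]
p.float64(0.046))]
blue [(100, np.float64(-0.033), np.float64(0.131)), (110, np.float64(-0.032), np.float64(0.117)), (120, np.float64(-0.033), np.float64(0.102)), (130, np.float64(-0.032), np.float64(0.089)), (140, np.float64(-0.027), np.float64(0.08)), (150, np.float64(-0.021), np.float64(0.076)), (160, np.float64(-0.017), np.float64(0.079)), (170, np.float64(-0.005), np.float64(0.083)), (180, np.float64(0.005), np.float64(0.082))]
box [(100, np.float64(-0.013)), (106, np.float64(-0.007)), (112, np.float64(0.001)), (118, np.float64(0.009)), (124, np.float64(0.01)), (130, np.float64(0.01)), (136, np.float64(0.01)), (142, np.float64(0.009)), (148, np.float64(0.008)), (154, np.float64(0.007))]
```

```bash
cat > plan.py <<'E'
import sys
from h import *
# args: x,y,z,a,nrows waypoints -> rows
S=dict(green=(.4251,-.3408),yellow=(.4565,-.3797),red=(.4879,-.4186),blue=(.5193,-.4575))
A=dict(red=(.4423,.1018),blue=(.4716,.0613),yellow=(.5009,.0207),green=(.5302,-.0198))
def plan(*W):
    s=bot.get_state(); p,R=s['position'],s['tcp_rot']; a0=np.degrees(np.arctan2(R[1,0],R[0,0]))
    print('at',np.round(p,4),'a',round(a0,2),'t',round(s['clock'],2),'j',np.round(s['joints'],0),'open',round(s['opening'],3),'F',np.round(s['ft_force'],1),'ff',round(s['finger_force'],1))
    q=np.r_[p,a0]
    for w in W:
        n=w[4]; w=np.array(w[:4],float)
        for i in range(1,n+1):
            x=q+(w-q)*i/n; d=R.T@(x[:3]-p)*100
            print([round(float(v),1) for v in d],round(float(-np.radians(x[3]-a0)),2),end='; ')
        q=w; print()
E
python3 - <<'E'
from plan import *
from tri import tri
print('trough back',tri((387,114),(265,131)))
plan((.35,-.38,.23,55,5),(.37,-.18,.23,93,5),(.4,.0,.22,126,5),(*A['blue'],.2,126,3))
E
```

```text
trough back (array([ 0.62049922, -0.38721698,  0.09895559]), np.float64(0.013685247013929001))
at [ 0.2493 -0.5725  0.238 ] a 23.54 t 0.1 j [ 68.  40. -11.  90.   9.  52. -12.] open 1.004 F [-0.1  0.4  0.5] ff 0.0
[3.4, -2.7, 0.2] -0.11; [6.8, -5.5, 0.3] -0.22; [10.2, -8.2, 0.5] -0.33; [13.5, -10.9, 0.7] -0.44; [16.9, -13.6, 0.8] -0.55; 
[18.9, -17.1, 0.8] -0.68; [20.8, -20.6, 0.8] -0.81; [22.8, -24.1, 0.8] -0.95; [24.8, -27.7, 0.8] -1.08; [26.7, -31.2, 0.8] -1.21; 
[28.7, -34.2, 1.1] -1.33; [30.7, -37.3, 1.3] -1.44; [32.7, -40.3, 1.5] -1.56; [34.7, -43.4, 1.7] -1.67; [36.7, -46.5, 1.9] -1.79; 
[39.7, -47.4, 2.5] -1.79; [42.7, -48.3, 3.2] -1.79; [45.7, -49.2, 3.9] -1.79;
```

Request:
step_arm(
  deltas=[
    {"dp":[3.4,-2.7,0.2],"spin":-0.11},
    {"dp":[6.8,-5.5,0.3],"spin":-0.22},
    {"dp":[10.2,-8.2,0.5],"spin":-0.33},
    {"dp":[13.5,-10.9,0.7],"spin":-0.44},
    {"dp":[16.9,-13.6,0.8],"spin":-0.55},
    {"dp":[18.9,-17.1,0.8],"spin":-0.68},
    {"dp":[20.8,-20.6,0.8],"spin":-0.81},
    {"dp":[22.8,-24.1,0.8],"spin":-0.95},
    {"dp":[24.8,-27.7,0.8],"spin":-1.08},
    {"dp":[26.7,-31.2,0.8],"spin":-1.21},
    {"dp":[28.7,-34.2,1.1],"spin":-1.33},
    {"dp":[30.7,-37.3,1.3],"spin":-1.44},
    {"dp":[32.7,-40.3,1.5],"spin":-1.56},
    {"dp":[34.7,-43.4,1.7],"spin":-1.67},
    {"dp":[36.7,-46.5,1.9],"spin":-1.79},
    {"dp":[39.7,-47.4,2.5],"spin":-1.79},
    {"dp":[42.7,-48.3,3.2],"spin":-1.79},
    {"dp":[45.7,-49.2,3.9],"spin":-1.79},
    {"dp":[45.7,-49.2,3.9],"spin":-1.79},
    {"dp":[45.7,-49.2,3.9],"spin":-1.79},
  ],
  hand=1,
)

```text
clock: 2.6
position: [0.4711, 0.0597, 0.1994]
tcp_rot: [[-0.589, 0.808, -0.002], [0.808, 0.589, -0.001], [0.0, -0.002, -1.0]]
ft_force: [-0.7, 0.2, 0.1]
opening: 0.999
finger_force: 0.0
```

Run:
```python
from plan import *
plan((*A['blue'],.09,126,3),(*A['blue'],.031,126,3))
im=viewer.camera('scene'); cv2.imwrite('pics/d.png',cv2.resize(im[150:330,120:360],None,fx=3,fy=3))
```

```text
at [0.4711 0.0597 0.1994] a 126.09 t 2.6 j [  9.  35. -34. 117.  32.  38. -11.] open 0.999 F [-0.7  0.2  0.1] ff 0.0
[0.0, 0.1, 3.6] 0.0; [0.1, 0.1, 7.3] 0.0; [0.1, 0.2, 10.9] 0.0; 
[0.1, 0.2, 12.9] 0.0; [0.1, 0.2, 14.9] 0.0; [0.1, 0.2, 16.8] 0.0;
```

View pics/d.png

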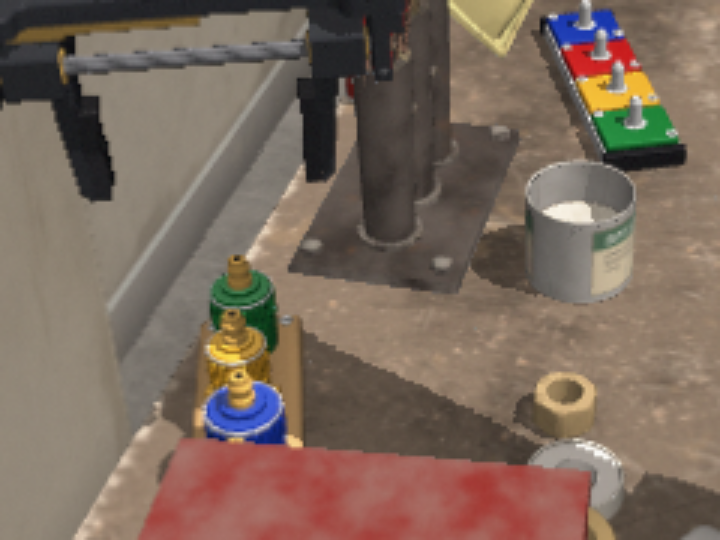

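The gripper straddles the blue adaptor (scene ≈(200,290)), across the row. Descending now.

Request:
step_arm(
  deltas=[
    {"dp":[0.1,0.1,4.5]},
    {"dp":[0.1,0.2,9.0]},
    {"dp":[0.1,0.2,13.0]},
    {"dp":[0.1,0.2,15.5]},
    {"dp":[0.1,0.2,16.8]},
    {"dp":[0.1,0.2,16.8]},
  ],
)

```text
validation failed for argument at $.de...
```

Request:
step_arm(
  deltas=[
    {"dp":[0,0,0]},
    {"dp":[0,0,0]},
    {"dp":[0,0,0]},
    {"dp":[0,0,0]},
    {"dp":[0,0,0]},
    {"dp":[0,0,0]},
  ],
  hand=0,
)

```text
validation failed for argument at $.de...
```

Run:
```python
from plan import *
plan((*A['blue'],.21,126,4),(.4,.0,.21,136,3),(.37,-.18,.21,160,5),(.39,-.36,.21,160,4),(*S['blue'],.21,155,4))
```

```text
at [0.471  0.0594 0.1996] a 126.06 t 2.65 j [  9.  35. -34. 117.  32.  38. -11.] open 1.004 F [ 0.3 -0.2 -0.2] ff 0.0
[0.0, 0.0, -0.3] 0.0; [0.1, 0.1, -0.5] 0.0; [0.1, 0.1, -0.8] 0.0; [0.1, 0.2, -1.0] 0.0; 
[-0.1, -3.0, -1.0] -0.06; [-0.4, -6.1, -1.0] -0.12; [-0.6, -9.2, -1.0] -0.17; 
[-3.2, -11.8, -1.0] -0.26; [-5.7, -14.5, -1.0] -0.34; [-8.3, -17.1, -1.0] -0.42; [-10.9, -19.7, -1.0] -0.51; [-13.4, -22.3, -1.0] -0.59; 
[-17.3, -24.5, -1.0] -0.59; [-21.3, -26.8, -1.0] -0.59; [-25.2, -29.0, -1.0] -0.59; [-29.1, -31.2, -1.0] -0.59; 
[-33.0, -30.1, -1.0] -0.57; [-36.9, -28.9, -1.0] -0.55; [-40.8, -27.7, -1.0] -0.53; [-44.6, -26.5, -1.0] -0.51;
```

Both calls were refused whole because spin was missing; I'll include it.

Request:
step_arm(
  deltas=[
    {"dp":[0.1,0.1,4.5],"spin":0},
    {"dp":[0.1,0.2,9.0],"spin":0},
    {"dp":[0.1,0.2,13.0],"spin":0},
    {"dp":[0.1,0.2,15.5],"spin":0},
    {"dp":[0.1,0.2,16.8],"spin":0},
    {"dp":[0.1,0.2,16.8],"spin":0},
  ],
)

```text
clock: 3.4
position: [0.4722, 0.0617, 0.0314]
tcp_rot: [[-0.589, 0.808, -0.002], [0.808, 0.589, -0.001], [-0.0, -0.002, -1.0]]
ft_force: [0.5, -0.4, -0.8]
opening: 0.998
finger_force: 0.0
```

Request:
step_arm(
  deltas=[
    {"dp":[0,0,0],"spin":0},
    {"dp":[0,0,0],"spin":0},
    {"dp":[0,0,0],"spin":0},
    {"dp":[0,0,0],"spin":0},
    {"dp":[0,0,0],"spin":0},
    {"dp":[0,0,0],"spin":0},
  ],
  hand=0,
)

```text
clock: 4.15
position: [0.4728, 0.0622, 0.0317]
tcp_rot: [[-0.589, 0.808, -0.001], [0.808, 0.589, -0.001], [-0.0, -0.001, -1.0]]
ft_force: [-1.1, -1.2, 0.5]
opening: 0.437
finger_force: 30.0
```

Run:
```python
from plan import *
plan((*A['blue'],.21,126,4),(.4,.0,.21,136,3),(.37,-.18,.21,160,5),(.39,-.36,.21,160,4),(*S['blue'],.21,155,4))
```

```text
at [0.4728 0.0622 0.0317] a 126.09 t 4.15 j [ -6.  51. -11. 123.  53.  11. -29.] open 0.437 F [-1.1 -1.2  0.5] ff 30.0
[-0.0, -0.0, -4.5] 0.0; [-0.0, -0.1, -8.9] 0.0; [-0.0, -0.1, -13.4] 0.0; [-0.0, -0.2, -17.8] 0.0; 
[-0.3, -3.3, -17.8] -0.06; [-0.5, -6.4, -17.8] -0.11; [-0.7, -9.6, -17.8] -0.17; 
[-3.3, -12.2, -17.8] -0.26; [-5.9, -14.8, -17.8] -0.34; [-8.4, -17.4, -17.8] -0.42; [-11.0, -20.0, -17.8] -0.51; [-13.5, -22.6, -17.8] -0.59; 
[-17.5, -24.8, -17.8] -0.59; [-21.4, -27.1, -17.8] -0.59; [-25.3, -29.3, -17.8] -0.59; [-29.2, -31.6, -17.8] -0.59; 
[-33.1, -30.4, -17.8] -0.57; [-37.0, -29.2, -17.8] -0.55; [-40.9, -28.0, -17.8] -0.53; [-44.7, -26.9, -17.8] -0.5;
```

Blue is gripped (30 N). Lifting straight, then carrying round the front of the holder.

Request:
step_arm(
  deltas=[
    {"dp":[0,0,-3],"spin":0},
    {"dp":[0,0,-8],"spin":0},
    {"dp":[0,0,-13],"spin":0},
    {"dp":[0,-0.2,-17.8],"spin":0},
    {"dp":[-0.3,-3.3,-17.8],"spin":-0.06},
    {"dp":[-0.5,-6.4,-17.8],"spin":-0.11},
    {"dp":[-0.7,-9.6,-17.8],"spin":-0.17},
    {"dp":[-3.3,-12.2,-17.8],"spin":-0.26},
    {"dp":[-5.9,-14.8,-17.8],"spin":-0.34},
    {"dp":[-8.4,-17.4,-17.8],"spin":-0.42},
    {"dp":[-11,-20,-17.8],"spin":-0.51},
    {"dp":[-13.5,-22.6,-17.8],"spin":-0.59},
    {"dp":[-17.5,-24.8,-17.8],"spin":-0.59},
    {"dp":[-21.4,-27.1,-17.8],"spin":-0.59},
    {"dp":[-25.3,-29.3,-17.8],"spin":-0.59},
    {"dp":[-29.2,-31.6,-17.8],"spin":-0.59},
    {"dp":[-33.1,-30.4,-17.8],"spin":-0.57},
    {"dp":[-37,-29.2,-17.8],"spin":-0.55},
    {"dp":[-40.9,-28,-17.8],"spin":-0.53},
    {"dp":[-44.7,-26.9,-17.8],"spin":-0.5},
  ],
)

```text
clock: 6.65
position: [0.5196, -0.4579, 0.2089]
tcp_rot: [[-0.904, 0.427, -0.001], [0.427, 0.904, 0.0], [0.001, -0.0, -1.0]]
ft_force: [0.7, -1.2, -1.2]
opening: 0.437
finger_force: 30.0
```

Request:
step_arm(
  deltas=[
    {"dp":[0,0,0],"spin":0},
    {"dp":[0,0,0],"spin":0},
  ],
)

```text
clock: 6.9
position: [0.5183, -0.4564, 0.2089]
tcp_rot: [[-0.905, 0.426, -0.002], [0.426, 0.905, 0.001], [0.002, 0.0, -1.0]]
ft_force: [-0.1, 0.1, -1.8]
opening: 0.441
finger_force: 30.0
```

Run:
```python
from plan import *
plan((*S['blue'],.08,155,3),(*S['blue'],.033,155,3))
a=viewer.camera('scene')[60:210,220:400]; b=viewer.camera('top')[120:250,320:476]
cv2.imwrite('pics/e.png',np.hstack([cv2.resize(a,(396,330)),cv2.resize(b,(396,330))]))
```

```text
at [ 0.5183 -0.4564  0.2089] a 154.8 t 6.9 j [ 59.  53. -46.  78.  39.  66.  73.] open 0.441 F [-0.1  0.1 -1.8] ff 30.0
[-0.1, -0.0, 4.3] -0.0; [-0.1, -0.0, 8.6] -0.0; [-0.2, -0.1, 12.9] -0.0; 
[-0.2, -0.1, 14.5] -0.0; [-0.2, -0.1, 16.0] -0.0; [-0.2, -0.1, 17.6] -0.0;
```

View pics/e.png

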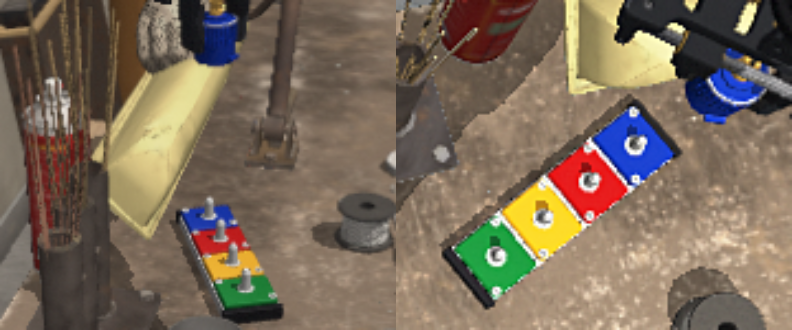

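Blue is carried cleanly above its seat; no rod or trough contact in either view. Lowering to just above the post first and comparing with the pixels.

Request:
step_arm(
  deltas=[
    {"dp":[-0.1,0,4.5],"spin":0},
    {"dp":[-0.1,0,9],"spin":0},
    {"dp":[-0.2,-0.1,13],"spin":0},
    {"dp":[-0.2,-0.1,14],"spin":0},
    {"dp":[-0.2,-0.1,14],"spin":0},
  ],
)

```text
clock: 7.62
position: [0.5205, -0.4588, 0.0703]
tcp_rot: [[-0.904, 0.427, 0.0], [0.427, 0.904, 0.0], [-0.0, 0.0, -1.0]]
ft_force: [0.5, -0.4, -1.5]
opening: 0.435
finger_force: 30.0
```

Run:
```python
from plan import *
plan((*S['blue'],.034,155,3))
a=viewer.camera('scene')[80:180,250:370]; b=viewer.camera('top')[130:230,360:480]
cv2.imwrite('pics/f.png',np.hstack([cv2.resize(a,(396,330)),cv2.resize(b,(396,330))]))
p=bot.get_state()['position']; u=p-[0,0,.0137]
print('plug top',proj('scene',u+[0,0,.062]),proj('top',u+[0,0,.062]),'underside',proj('scene',u))
```

```text
at [ 0.5205 -0.4588  0.0703] a 154.75 t 7.62 j [ 57.  62. -42.  82.  46.  54.  68.] open 0.435 F [ 0.5 -0.4 -1.5] ff 30.0
[0.1, 0.0, 1.2] -0.0; [0.1, 0.0, 2.4] -0.0; [0.2, 0.1, 3.6] -0.0; 
plug top [315.53546198 117.84064648] [430.80458906 164.06756657] underside [314.82267405 142.66501631]
```

View pics/f.png

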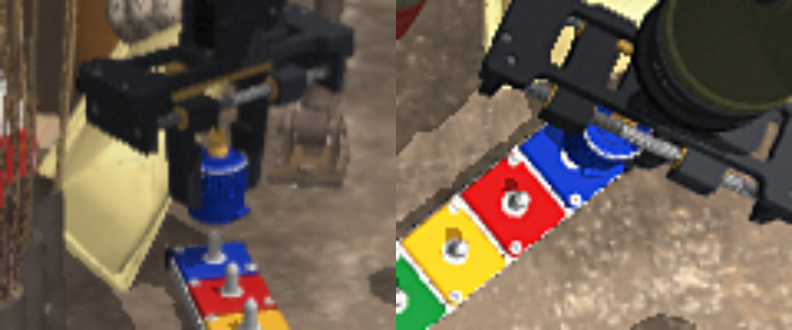

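Run:
```python
from plan import *
im=viewer.camera('scene')
for c in S: print(c,proj('scene',(*S[c],.042)).round(1),proj('scene',(*S[c],.02)).round(1), proj('top',(*S[c],.042)).round(1))
k=blob(im,'blue',(300,115,335,147),100); print('cup',cv2.boundingRect(k.astype(np.int32)))
k=blob(im,'blue',(290,148,335,170),100); print('seat',cv2.boundingRect(k.astype(np.int32)))
p=bot.get_state()['position']-[0,0,.0137]
for dz in(0,.042): print([proj('scene',p+np.array([-.88,-.47,0])*s*.02+[0,0,dz]).round(1) for s in(-1,1)])
```

```text
green [331.9 181.9] [331.5 190.7] [360.6 219.4]
yellow [326.  170.3] [325.6 179. ] [379.5 204.3]
red [320.4 159.5] [320.1 168. ] [398.1 189.5]
blue [315.2 149.4] [315.  157.7] [416.5 174.8]
cup (307, 124, 18, 23)
seat (302, 153, 26, 13)
[array([306.3, 142.7]), array([323.4, 142.5])]
[array([306.6, 126.1]), array([324. , 125.9])]
```

Cup and post agree within about 3 mm, against 12 mm play. Lowering home and releasing.

Request:
step_arm(
  deltas=[
    {"dp":[0.1,0,1.2],"spin":0},
    {"dp":[0.1,0,2.4],"spin":0},
    {"dp":[0.2,0.1,3.3],"spin":0},
    {"dp":[0.2,0.1,3.6],"spin":0},
    {"dp":[0.2,0.1,3.6],"spin":0},
  ],
)

```text
clock: 8.4
position: [0.519, -0.4568, 0.0339]
tcp_rot: [[-0.905, 0.426, -0.001], [0.426, 0.905, 0.0], [0.001, -0.0, -1.0]]
ft_force: [-0.7, 0.4, 1.0]
opening: 0.439
finger_force: 30.0
```

Request:
step_arm(
  deltas=[
    {"dp":[0,0,0],"spin":0},
    {"dp":[0,0,0],"spin":0},
    {"dp":[0,0,0],"spin":0},
  ],
  hand=0.65,
)

```text
clock: 8.78
position: [0.5193, -0.4572, 0.0337]
tcp_rot: [[-0.904, 0.427, 0.0], [0.427, 0.904, -0.0], [-0.0, 0.0, -1.0]]
ft_force: [-0.1, -0.3, 0.2]
opening: 0.651
finger_force: 0.0
```

Run:
```python
from plan import *
plan((*S['blue'],.21,155,4),(.41,-.36,.21,160,4),(.37,-.18,.21,155,4),(.4,.0,.21,138,4),(*A['red'],.21,127,3))
```

```text
at [ 0.5193 -0.4572  0.0337] a 154.75 t 8.78 j [ 57.  64. -40.  83.  48.  51.  66.] open 0.651 F [-0.1 -0.3  0.2] ff 0.0
[-0.0, -0.0, -4.4] -0.0; [-0.0, -0.0, -8.8] -0.0; [-0.0, -0.0, -13.2] -0.0; [-0.0, -0.0, -17.6] -0.0; 
[3.5, 1.0, -17.6] -0.03; [7.0, 2.0, -17.6] -0.05; [10.5, 3.1, -17.6] -0.07; [14.0, 4.1, -17.6] -0.09; 
[16.8, 7.8, -17.6] -0.07; [19.7, 11.4, -17.6] -0.05; [22.5, 15.1, -17.6] -0.03; [25.3, 18.7, -17.6] -0.0; 
[26.6, 23.1, -17.6] 0.07; [27.8, 27.5, -17.6] 0.14; [29.0, 31.9, -17.6] 0.22; [30.3, 36.3, -17.6] 0.29; 
[30.5, 39.9, -17.6] 0.36; [30.6, 43.6, -17.6] 0.42; [30.8, 47.3, -17.6] 0.48;
```

Request:
step_arm(
  deltas=[
    {"dp":[0,0,-4.4],"spin":0},
    {"dp":[0,0,-8.8],"spin":0},
    {"dp":[0,0,-13.2],"spin":0},
    {"dp":[0,0,-17.6],"spin":0},
    {"dp":[3.5,1,-17.6],"spin":-0.03},
    {"dp":[7,2,-17.6],"spin":-0.05},
    {"dp":[10.5,3.1,-17.6],"spin":-0.07},
    {"dp":[14,4.1,-17.6],"spin":-0.09},
    {"dp":[16.8,7.8,-17.6],"spin":-0.07},
    {"dp":[19.7,11.4,-17.6],"spin":-0.05},
    {"dp":[22.5,15.1,-17.6],"spin":-0.03},
    {"dp":[25.3,18.7,-17.6],"spin":0},
    {"dp":[26.6,23.1,-17.6],"spin":0.07},
    {"dp":[27.8,27.5,-17.6],"spin":0.14},
    {"dp":[29,31.9,-17.6],"spin":0.22},
    {"dp":[30.3,36.3,-17.6],"spin":0.29},
    {"dp":[30.5,39.9,-17.6],"spin":0.36},
    {"dp":[30.6,43.6,-17.6],"spin":0.42},
    {"dp":[30.8,47.3,-17.6],"spin":0.48},
    {"dp":[30.8,47.3,-17.6],"spin":0.48},
  ],
)

```text
clock: 11.28
position: [0.4436, 0.1057, 0.2102]
tcp_rot: [[-0.609, 0.793, 0.003], [0.793, 0.609, 0.003], [0.001, 0.004, -1.0]]
ft_force: [0.4, 0.3, -0.7]
opening: 0.649
finger_force: 0.0
```

Run:
```python
from plan import *
plan((*A['red'],.11,127,3),(*A['red'],.0315,127,4))
im=viewer.camera('scene'); cv2.imwrite('pics/g.png',im)
c=viewer.camera('top'); cv2.imwrite('pics/g.png',np.hstack([cv2.resize(im[80:330,170:370],(400,500)),cv2.resize(c[150:325,60:200],(400,500))]))
```

```text
at [0.4436 0.1057 0.2102] a 127.5 t 11.28 j [  5.  33. -37. 119.  33.  38. -17.] open 0.649 F [ 0.4  0.3 -0.7] ff 0.0
[-0.1, -0.1, 3.3] 0.0; [-0.2, -0.3, 6.7] 0.01; [-0.2, -0.4, 10.0] 0.01; 
[-0.2, -0.4, 12.0] 0.01; [-0.2, -0.4, 13.9] 0.01; [-0.2, -0.4, 15.9] 0.01; [-0.2, -0.4, 17.9] 0.01;
```

View pics/g.png

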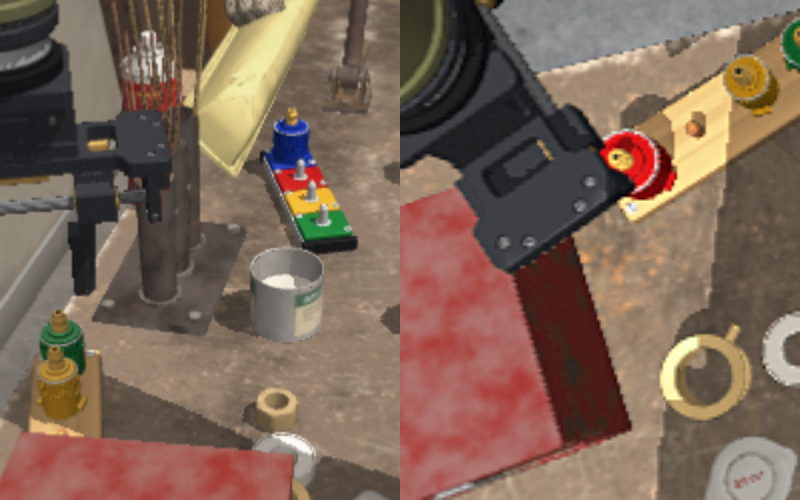

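Blue stands home on its seat. The gripper is over red, beside the toolbox. I descend in two stages, offset about 3 mm away from the box.

Request:
step_arm(
  deltas=[
    {"dp":[-0.3,-0.2,3.5],"spin":0},
    {"dp":[-0.5,-0.3,7],"spin":0},
    {"dp":[-0.5,-0.4,9],"spin":0},
    {"dp":[-0.5,-0.4,9],"spin":0},
  ],
  hand=0.85,
)

```text
clock: 11.88
position: [0.4409, 0.0939, 0.1188]
tcp_rot: [[-0.604, 0.797, -0.003], [0.797, 0.604, -0.002], [0.0, -0.004, -1.0]]
ft_force: [0.0, 0.1, 0.4]
opening: 0.85
finger_force: 0.0
```

Run:
```python
from plan import *
R=bot.get_state()['tcp_rot'][:2,0]; t=np.array(A['red'])-.003*R
plan((*t,.0315,127,4)); p=bot.get_state()['position'][:2]
e=np.array([.411,.138])-p; print('box corner along tool x (mm)',1000*e@R)
```

```text
at [0.4409 0.0939 0.1188] a 127.19 t 11.88 j [ -2.  42. -26. 124.  46.  24. -28.] open 0.85 F [0.  0.1 0.4] ff 0.0
[0.1, 0.2, 2.2] 0.0; [0.1, 0.3, 4.4] 0.0; [0.2, 0.5, 6.5] 0.0; [0.2, 0.6, 8.7] 0.0; 
box corner along tool x (mm) 53.21322297383243
```

Request:
step_arm(
  deltas=[
    {"dp":[0.2,0.4,2.5],"spin":0},
    {"dp":[0.2,0.4,5],"spin":0},
    {"dp":[0.2,0.4,7],"spin":0},
    {"dp":[0.2,0.4,8.4],"spin":0},
    {"dp":[0.2,0.4,8.7],"spin":0},
    {"dp":[0.2,0.4,8.7],"spin":0},
  ],
)

```text
clock: 12.62
position: [0.4446, 0.0995, 0.0333]
tcp_rot: [[-0.605, 0.796, 0.001], [0.796, 0.605, 0.0], [-0.0, 0.001, -1.0]]
ft_force: [-0.1, 0.6, 0.1]
opening: 0.849
finger_force: 0.0
```

Request:
step_arm(
  deltas=[
    {"dp":[0,0,0],"spin":0},
    {"dp":[0,0,0],"spin":0},
    {"dp":[0,0,0],"spin":0},
    {"dp":[0,0,0],"spin":0},
    {"dp":[0,0,0],"spin":0},
  ],
  hand=0,
)

```text
clock: 13.25
position: [0.4443, 0.0996, 0.0329]
tcp_rot: [[-0.605, 0.796, 0.0], [0.796, 0.605, -0.0], [-0.0, 0.0, -1.0]]
ft_force: [0.6, -0.7, 3.8]
opening: 0.486
finger_force: 29.9
```

Run:
```python
from plan import *
p=bot.get_state()['position'][:2]
plan((*p,.21,127,4),(.4,.0,.21,138,3),(.37,-.18,.21,158,4),(.40,-.36,.21,158,4),(*S['red'],.21,152,3))
```

```text
at [0.4443 0.0996 0.0329] a 127.24 t 13.25 j [-14.  51.  -7. 126.  59.   6. -40.] open 0.486 F [ 0.6 -0.7  3.8] ff 29.9
[-0.0, 0.0, -4.4] 0.0; [-0.0, 0.0, -8.9] 0.0; [-0.0, 0.0, -13.3] 0.0; [-0.0, 0.0, -17.7] 0.0; 
[-1.8, -3.2, -17.7] -0.06; [-3.5, -6.4, -17.7] -0.12; [-5.3, -9.6, -17.7] -0.19; 
[-8.4, -12.9, -17.7] -0.27; [-11.5, -16.2, -17.7] -0.36; [-14.6, -19.5, -17.7] -0.45; [-17.8, -22.8, -17.7] -0.54; 
[-21.8, -25.0, -17.7] -0.54; [-25.8, -27.1, -17.7] -0.54; [-29.9, -29.2, -17.7] -0.54; [-33.9, -31.3, -17.7] -0.54; 
[-37.2, -30.2, -17.7] -0.5; [-40.6, -29.0, -17.7] -0.47; [-43.9, -27.9, -17.7] -0.43;
```

Request:
step_arm(
  deltas=[
    {"dp":[0,0,-3],"spin":0},
    {"dp":[0,0,-8],"spin":0},
    {"dp":[0,0,-13],"spin":0},
    {"dp":[0,0,-17.7],"spin":0},
    {"dp":[-1.8,-3.2,-17.7],"spin":-0.06},
    {"dp":[-3.5,-6.4,-17.7],"spin":-0.12},
    {"dp":[-5.3,-9.6,-17.7],"spin":-0.19},
    {"dp":[-8.4,-12.9,-17.7],"spin":-0.27},
    {"dp":[-11.5,-16.2,-17.7],"spin":-0.36},
    {"dp":[-14.6,-19.5,-17.7],"spin":-0.45},
    {"dp":[-17.8,-22.8,-17.7],"spin":-0.54},
    {"dp":[-21.8,-25,-17.7],"spin":-0.54},
    {"dp":[-25.8,-27.1,-17.7],"spin":-0.54},
    {"dp":[-29.9,-29.2,-17.7],"spin":-0.54},
    {"dp":[-33.9,-31.3,-17.7],"spin":-0.54},
    {"dp":[-37.2,-30.2,-17.7],"spin":-0.5},
    {"dp":[-40.6,-29,-17.7],"spin":-0.47},
    {"dp":[-44.1,-27.8,-17.7],"spin":-0.43},
    {"dp":[-44.1,-27.8,-17.7],"spin":-0.43},
    {"dp":[-44.1,-27.8,-17.7],"spin":-0.43},
  ],
)

```text
clock: 15.75
position: [0.4887, -0.4189, 0.209]
tcp_rot: [[-0.882, 0.47, -0.002], [0.47, 0.882, 0.001], [0.002, -0.0, -1.0]]
ft_force: [0.7, 0.2, -1.6]
opening: 0.484
finger_force: 29.9
```

Request:
step_arm(
  deltas=[
    {"dp":[0,0,4.5],"spin":0},
    {"dp":[0,0,8],"spin":0},
    {"dp":[0,0,10],"spin":0},
    {"dp":[0,0,10],"spin":0},
  ],
)

```text
clock: 16.25
position: [0.4885, -0.4191, 0.1088]
tcp_rot: [[-0.882, 0.471, -0.002], [0.471, 0.882, 0.001], [0.003, 0.0, -1.0]]
ft_force: [1.1, -0.6, -0.5]
opening: 0.485
finger_force: 29.9
```

Run:
```python
from plan import *
R=bot.get_state()['tcp_rot'][:2,0]; t=np.array(S['red'])-.003*R
plan((*t,.0352,152,4))
```

```text
at [ 0.4885 -0.4191  0.1088] a 151.9 t 16.25 j [ 59.  56. -44.  91.  47.  53.  60.] open 0.485 F [ 1.1 -0.6 -0.5] ff 29.9
[-0.1, 0.0, 1.8] -0.0; [-0.1, 0.0, 3.7] -0.0; [-0.2, 0.0, 5.5] -0.0; [-0.2, 0.0, 7.4] -0.0;
```

Request:
step_arm(
  deltas=[
    {"dp":[-0.1,0,2.2],"spin":0},
    {"dp":[-0.2,0,4.2],"spin":0},
    {"dp":[-0.2,0,5.6],"spin":0},
    {"dp":[-0.2,0,6.8],"spin":0},
    {"dp":[-0.2,0,7.3],"spin":0},
    {"dp":[-0.2,0,7.4],"spin":0},
  ],
)

```text
clock: 17.0
position: [0.4916, -0.4205, 0.0356]
tcp_rot: [[-0.882, 0.471, 0.0], [0.471, 0.882, 0.0], [-0.0, 0.0, -1.0]]
ft_force: [-0.2, 0.2, -0.4]
opening: 0.486
finger_force: 29.9
```

Request:
step_arm(
  deltas=[
    {"dp":[0,0,0],"spin":0},
    {"dp":[0,0,0],"spin":0},
    {"dp":[0,0,0],"spin":0},
  ],
  hand=0.65,
)

```text
clock: 17.38
position: [0.4918, -0.4208, 0.0363]
tcp_rot: [[-0.882, 0.471, 0.001], [0.471, 0.882, -0.001], [-0.001, -0.0, -1.0]]
ft_force: [-0.2, -0.4, -0.7]
opening: 0.651
finger_force: 0.0
```

Run:
```python
from plan import *
p=bot.get_state()['position'][:2]
plan((*p,.21,152,4),(.40,-.36,.21,160,3),(.37,-.18,.21,155,4),(.4,.0,.21,138,4),(*A['yellow'],.21,126,3))
```

```text
at [ 0.4918 -0.4208  0.0363] a 151.88 t 17.38 j [ 57.  62. -41.  92.  52.  47.  56.] open 0.651 F [-0.2 -0.4 -0.7] ff 0.0
[-0.0, -0.0, -4.3] -0.0; [-0.0, -0.0, -8.7] -0.0; [-0.0, -0.0, -13.0] -0.0; [-0.0, -0.0, -17.4] -0.0; 
[3.6, 0.3, -17.4] -0.05; [7.3, 0.7, -17.4] -0.1; [10.9, 1.0, -17.4] -0.14; 
[13.7, 4.6, -17.4] -0.12; [16.5, 8.3, -17.4] -0.1; [19.3, 11.9, -17.4] -0.08; [22.1, 15.5, -17.4] -0.05; 
[23.5, 19.8, -17.4] 0.02; [25.0, 24.1, -17.4] 0.09; [26.5, 28.5, -17.4] 0.17; [27.9, 32.8, -17.4] 0.24; 
[25.3, 35.0, -17.4] 0.31; [22.6, 37.2, -17.4] 0.38; [20.0, 39.4, -17.4] 0.45;
```

Request:
step_arm(
  deltas=[
    {"dp":[0,0,-4.3],"spin":0},
    {"dp":[0,0,-8.7],"spin":0},
    {"dp":[0,0,-13],"spin":0},
    {"dp":[0,0,-17.4],"spin":0},
    {"dp":[3.6,0.3,-17.4],"spin":-0.05},
    {"dp":[7.3,0.7,-17.4],"spin":-0.1},
    {"dp":[10.9,1,-17.4],"spin":-0.14},
    {"dp":[13.7,4.6,-17.4],"spin":-0.12},
    {"dp":[16.5,8.3,-17.4],"spin":-0.1},
    {"dp":[19.3,11.9,-17.4],"spin":-0.08},
    {"dp":[22.1,15.5,-17.4],"spin":-0.05},
    {"dp":[23.5,19.8,-17.4],"spin":0.02},
    {"dp":[25,24.1,-17.4],"spin":0.09},
    {"dp":[26.5,28.5,-17.4],"spin":0.17},
    {"dp":[27.9,32.8,-17.4],"spin":0.24},
    {"dp":[25.3,35,-17.4],"spin":0.31},
    {"dp":[22.6,37.2,-17.4],"spin":0.38},
    {"dp":[20,39.4,-17.4],"spin":0.45},
    {"dp":[20,39.4,-17.4],"spin":0.45},
    {"dp":[20,39.4,-17.4],"spin":0.45},
  ],
)

```text
clock: 19.88
position: [0.4998, 0.021, 0.2097]
tcp_rot: [[-0.59, 0.807, -0.001], [0.807, 0.59, -0.001], [0.0, -0.001, -1.0]]
ft_force: [0.1, -0.6, -0.5]
opening: 0.651
finger_force: 0.0
```

Request:
step_arm(
  deltas=[
    {"dp":[0,0,4.5],"spin":0},
    {"dp":[0,0,8],"spin":0},
    {"dp":[0,0,9],"spin":0},
    {"dp":[0,0,9],"spin":0},
  ],
  hand=0.85,
)

```text
clock: 20.38
position: [0.5003, 0.0211, 0.12]
tcp_rot: [[-0.59, 0.808, -0.001], [0.808, 0.59, -0.0], [0.0, -0.001, -1.0]]
ft_force: [0.2, -0.0, 0.2]
opening: 0.85
finger_force: 0.0
```

Run:
```python
from plan import *
plan((*A['yellow'],.032,126,4))
im=viewer.camera('scene'); c=viewer.camera('top'); cv2.imwrite('pics/i.png',np.hstack([cv2.resize(im[80:330,170:370],(400,500)),cv2.resize(c[110:285,110:250],(400,500))]))
```

```text
at [0.5003 0.0211 0.12  ] a 126.13 t 20.38 j [ 12.  45. -32. 116.  44.  32. -16.] open 0.85 F [ 0.2 -0.   0.2] ff 0.0
[-0.0, 0.0, 2.2] 0.0; [-0.0, 0.0, 4.4] 0.0; [-0.1, 0.0, 6.6] 0.0; [-0.1, 0.0, 8.8] 0.0;
```

View pics/i.png

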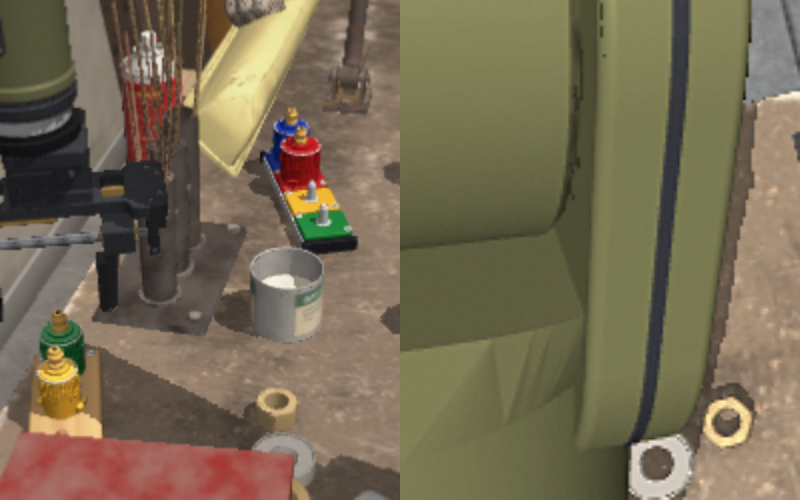

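Red and blue stand home, the tin is untouched, and the fingers are centred over the yellow. Descending.

Request:
step_arm(
  deltas=[
    {"dp":[0,0,2.5],"spin":0},
    {"dp":[0,0,5],"spin":0},
    {"dp":[-0.1,0,7.2],"spin":0},
    {"dp":[-0.1,0,8.5],"spin":0},
    {"dp":[-0.1,0,8.8],"spin":0},
    {"dp":[-0.1,0,8.8],"spin":0},
  ],
)

```text
clock: 21.22
position: [0.5019, 0.0205, 0.0323]
tcp_rot: [[-0.589, 0.808, 0.001], [0.808, 0.589, 0.0], [-0.0, 0.001, -1.0]]
ft_force: [-0.7, 0.1, 0.4]
opening: 0.853
finger_force: 0.0
```

Request:
step_arm(
  deltas=[
    {"dp":[0,0,0],"spin":0},
    {"dp":[0,0,0],"spin":0},
    {"dp":[0,0,0],"spin":0},
    {"dp":[0,0,0],"spin":0},
    {"dp":[0,0,0],"spin":0},
    {"dp":[0,0,0],"spin":0},
  ],
  hand=0,
)

```text
clock: 21.98
position: [0.5016, 0.0205, 0.0318]
tcp_rot: [[-0.589, 0.808, 0.0], [0.808, 0.589, 0.0], [-0.0, 0.0, -1.0]]
ft_force: [0.1, 0.1, 1.8]
opening: 0.357
finger_force: 30.0
```

Run:
```python
from plan import *
p=bot.get_state()['position'][:2]
plan((*p,.21,126,4),(.4,.0,.21,138,3),(.37,-.18,.21,158,4),(.38,-.34,.21,158,3),(*S['yellow'],.21,150,2))
```

```text
at [0.5016 0.0205 0.0318] a 126.1 t 21.98 j [  5.  52. -21. 118.  56.  20. -26.] open 0.357 F [0.1 0.1 1.8] ff 30.0
[-0.0, 0.0, -4.5] 0.0; [-0.0, 0.0, -8.9] 0.0; [-0.0, 0.0, -13.4] 0.0; [-0.0, 0.0, -17.8] 0.0; 
[1.4, -3.1, -17.8] -0.07; [2.9, -6.3, -17.8] -0.14; [4.3, -9.4, -17.8] -0.21; 
[1.1, -12.7, -17.8] -0.29; [-2.1, -15.9, -17.8] -0.38; [-5.3, -19.2, -17.8] -0.47; [-8.4, -22.4, -17.8] -0.56; 
[-13.0, -25.3, -17.8] -0.56; [-17.5, -28.2, -17.8] -0.56; [-22.0, -31.1, -17.8] -0.56; 
[-25.8, -29.1, -17.8] -0.49; [-29.7, -27.2, -17.8] -0.42;
```

Request:
step_arm(
  deltas=[
    {"dp":[0,0,-3],"spin":0},
    {"dp":[0,0,-8],"spin":0},
    {"dp":[0,0,-13],"spin":0},
    {"dp":[0,0,-17.8],"spin":0},
    {"dp":[1.4,-3.1,-17.8],"spin":-0.07},
    {"dp":[2.9,-6.3,-17.8],"spin":-0.14},
    {"dp":[4.3,-9.4,-17.8],"spin":-0.21},
    {"dp":[1.1,-12.7,-17.8],"spin":-0.29},
    {"dp":[-2.1,-15.9,-17.8],"spin":-0.38},
    {"dp":[-5.3,-19.2,-17.8],"spin":-0.47},
    {"dp":[-8.4,-22.4,-17.8],"spin":-0.56},
    {"dp":[-13,-25.3,-17.8],"spin":-0.56},
    {"dp":[-17.5,-28.2,-17.8],"spin":-0.56},
    {"dp":[-22,-31.1,-17.8],"spin":-0.56},
    {"dp":[-25.8,-29.1,-17.8],"spin":-0.49},
    {"dp":[-29.7,-27.2,-17.8],"spin":-0.42},
    {"dp":[-29.7,-27.2,-17.8],"spin":-0.42},
    {"dp":[-29.7,-27.2,-17.8],"spin":-0.42},
    {"dp":[-29.7,-27.2,-17.8],"spin":-0.42},
  ],
)

```text
clock: 24.35
position: [0.4553, -0.3794, 0.2095]
tcp_rot: [[-0.868, 0.497, -0.002], [0.497, 0.868, 0.0], [0.002, -0.001, -1.0]]
ft_force: [0.1, 0.4, -0.1]
opening: 0.359
finger_force: 30.0
```

Request:
step_arm(
  deltas=[
    {"dp":[0,0,4.5],"spin":0},
    {"dp":[0,0,8],"spin":0},
    {"dp":[0,0,10],"spin":0},
    {"dp":[0,0,10],"spin":0},
  ],
)

```text
clock: 24.85
position: [0.4557, -0.3795, 0.1089]
tcp_rot: [[-0.868, 0.497, -0.002], [0.497, 0.868, 0.001], [0.002, -0.0, -1.0]]
ft_force: [0.8, 0.0, 0.2]
opening: 0.36
finger_force: 30.0
```

Run:
```python
from plan import *
plan((*S['yellow'],.0343,150,4))
```

```text
at [ 0.4557 -0.3795  0.1089] a 150.18 t 24.85 j [ 59.  53. -43. 100.  49.  47.  52.] open 0.36 F [0.8 0.  0.2] ff 30.0
[-0.0, 0.0, 1.9] 0.0; [-0.1, 0.0, 3.7] 0.0; [-0.1, 0.0, 5.6] 0.0; [-0.1, 0.0, 7.5] 0.0;
```

Request:
step_arm(
  deltas=[
    {"dp":[0,0,2.2],"spin":0},
    {"dp":[-0.1,0,4.2],"spin":0},
    {"dp":[-0.1,0,5.6],"spin":0},
    {"dp":[-0.1,0,6.8],"spin":0},
    {"dp":[-0.1,0,7.4],"spin":0},
    {"dp":[-0.1,0,7.5],"spin":0},
  ],
)

```text
clock: 25.6
position: [0.4575, -0.3803, 0.0345]
tcp_rot: [[-0.867, 0.497, -0.0], [0.497, 0.867, 0.0], [0.0, 0.0, -1.0]]
ft_force: [0.1, -0.4, -1.1]
opening: 0.356
finger_force: 30.0
```

Request:
step_arm(
  deltas=[
    {"dp":[0,0,0],"spin":0},
    {"dp":[0,0,0],"spin":0},
    {"dp":[0,0,0],"spin":0},
  ],
  hand=0.55,
)

```text
clock: 25.98
position: [0.4578, -0.3805, 0.0352]
tcp_rot: [[-0.867, 0.498, 0.001], [0.498, 0.867, -0.0], [-0.001, -0.0, -1.0]]
ft_force: [0.4, 0.4, 0.0]
opening: 0.553
finger_force: 0.0
```

Run:
```python
from plan import *
p=bot.get_state()['position'][:2]
plan((*p,.21,150,4),(.38,-.34,.21,158,2),(.37,-.18,.21,155,4),(.4,.0,.21,138,4),(*A['green'],.21,126,4))
```

```text
at [ 0.4578 -0.3805  0.0352] a 150.16 t 25.98 j [ 56.  59. -39. 101.  55.  41.  47.] open 0.553 F [0.4 0.4 0. ] ff 0.0
[-0.0, -0.0, -4.4] 0.0; [-0.0, -0.0, -8.7] 0.0; [-0.0, -0.0, -13.1] 0.0; [-0.0, -0.0, -17.5] 0.0; 
[4.4, -0.2, -17.5] -0.07; [8.7, -0.4, -17.5] -0.14; 
[11.0, 3.0, -17.5] -0.12; [13.2, 6.3, -17.5] -0.11; [15.4, 9.7, -17.5] -0.1; [17.6, 13.0, -17.5] -0.08; 
[19.2, 17.3, -17.5] -0.01; [20.8, 21.6, -17.5] 0.06; [22.3, 25.9, -17.5] 0.14; [23.9, 30.1, -17.5] 0.21; 
[20.9, 31.3, -17.5] 0.26; [17.8, 32.5, -17.5] 0.32; [14.7, 33.7, -17.5] 0.37; [11.7, 34.9, -17.5] 0.42;
```

Request:
step_arm(
  deltas=[
    {"dp":[0,0,-4.4],"spin":0},
    {"dp":[0,0,-8.7],"spin":0},
    {"dp":[0,0,-13.1],"spin":0},
    {"dp":[0,0,-17.5],"spin":0},
    {"dp":[4.4,-0.2,-17.5],"spin":-0.07},
    {"dp":[8.7,-0.4,-17.5],"spin":-0.14},
    {"dp":[11,3,-17.5],"spin":-0.12},
    {"dp":[13.2,6.3,-17.5],"spin":-0.11},
    {"dp":[15.4,9.7,-17.5],"spin":-0.1},
    {"dp":[17.6,13,-17.5],"spin":-0.08},
    {"dp":[19.2,17.3,-17.5],"spin":-0.01},
    {"dp":[20.8,21.6,-17.5],"spin":0.06},
    {"dp":[22.3,25.9,-17.5],"spin":0.14},
    {"dp":[23.9,30.1,-17.5],"spin":0.21},
    {"dp":[20.9,31.3,-17.5],"spin":0.26},
    {"dp":[17.8,32.5,-17.5],"spin":0.32},
    {"dp":[14.7,33.7,-17.5],"spin":0.37},
    {"dp":[11.7,34.9,-17.5],"spin":0.42},
    {"dp":[11.7,34.9,-17.5],"spin":0.42},
    {"dp":[11.7,34.9,-17.5],"spin":0.42},
  ],
)

```text
clock: 28.48
position: [0.5286, -0.0192, 0.2097]
tcp_rot: [[-0.59, 0.807, -0.001], [0.807, 0.59, -0.0], [0.0, -0.001, -1.0]]
ft_force: [-0.2, -0.6, 0.8]
opening: 0.553
finger_force: 0.0
```

Request:
step_arm(
  deltas=[
    {"dp":[0,0,4.5],"spin":0},
    {"dp":[0,0,8],"spin":0},
    {"dp":[0,0,9],"spin":0},
    {"dp":[0,0,9],"spin":0},
  ],
  hand=0.85,
)

```text
clock: 28.98
position: [0.5292, -0.0192, 0.12]
tcp_rot: [[-0.59, 0.808, -0.001], [0.808, 0.59, -0.0], [0.0, -0.001, -1.0]]
ft_force: [0.1, 0.8, 0.7]
opening: 0.853
finger_force: 0.0
```

Run:
```python
from plan import *
plan((*A['green'],.032,126,4))
im=viewer.camera('scene'); cv2.imwrite('pics/j.png',cv2.resize(im[80:330,170:370],(480,600)))
```

```text
at [ 0.5292 -0.0192  0.12  ] a 126.15 t 28.98 j [ 17.  46. -34. 111.  43.  36.  -9.] open 0.853 F [0.1 0.8 0.7] ff 0.0
[-0.0, 0.0, 2.2] 0.0; [-0.1, 0.0, 4.4] 0.0; [-0.1, 0.0, 6.6] 0.0; [-0.1, 0.0, 8.8] 0.0;
```

View pics/j.png

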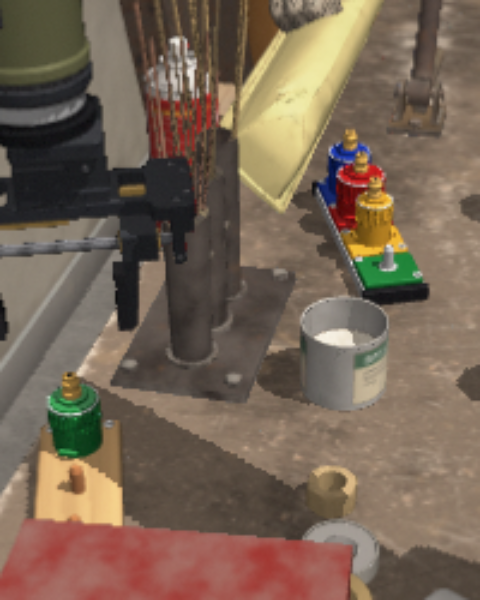

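Blue, red and yellow stand home. Green remains alone on the stand (crop (75,420)), under the fingers.

Request:
step_arm(
  deltas=[
    {"dp":[0,0,2.5],"spin":0},
    {"dp":[-0.1,0,5],"spin":0},
    {"dp":[-0.1,0,7.2],"spin":0},
    {"dp":[-0.1,0,8.5],"spin":0},
    {"dp":[-0.1,0,8.8],"spin":0},
    {"dp":[-0.1,0,8.8],"spin":0},
  ],
)

```text
clock: 29.78
position: [0.5308, -0.0201, 0.0324]
tcp_rot: [[-0.589, 0.808, 0.001], [0.808, 0.589, 0.0], [-0.001, 0.001, -1.0]]
ft_force: [0.2, -0.1, 0.2]
opening: 0.846
finger_force: 0.0
```

Request:
step_arm(
  deltas=[
    {"dp":[0,0,0],"spin":0},
    {"dp":[0,0,0],"spin":0},
    {"dp":[0,0,0],"spin":0},
    {"dp":[0,0,0],"spin":0},
    {"dp":[0,0,0],"spin":0},
    {"dp":[0,0,0],"spin":0},
  ],
  hand=0,
)

```text
clock: 30.52
position: [0.5303, -0.0202, 0.0318]
tcp_rot: [[-0.589, 0.808, 0.0], [0.808, 0.589, -0.0], [-0.0, -0.0, -1.0]]
ft_force: [-0.6, -0.7, 1.7]
opening: 0.405
finger_force: 30.0
```

Run:
```python
from plan import *
p=bot.get_state()['position'][:2]
plan((*p,.21,126,4),(.4,.0,.21,138,4),(.37,-.18,.21,160,5),(.38,-.32,.21,165,3),(*S['green'],.21,160,2))
```

```text
at [ 0.5303 -0.0202  0.0318] a 126.1 t 30.52 j [ 12.  54. -25. 113.  53.  25. -17.] open 0.405 F [-0.6 -0.7  1.7] ff 30.0
[-0.0, -0.0, -4.5] 0.0; [-0.0, -0.0, -8.9] 0.0; [-0.0, -0.0, -13.4] 0.0; [-0.0, -0.0, -17.8] 0.0; 
[2.3, -2.3, -17.8] -0.05; [4.7, -4.7, -17.8] -0.1; [7.0, -7.0, -17.8] -0.16; [9.3, -9.3, -17.8] -0.21; 
[6.8, -11.9, -17.8] -0.28; [4.2, -14.5, -17.8] -0.36; [1.6, -17.2, -17.8] -0.44; [-0.9, -19.8, -17.8] -0.51; [-3.5, -22.4, -17.8] -0.59; 
[-7.4, -24.8, -17.8] -0.62; [-11.4, -27.3, -17.8] -0.65; [-15.4, -29.8, -17.8] -0.68; 
[-17.5, -28.6, -17.8] -0.64; [-19.7, -27.4, -17.8] -0.59;
```

Request:
step_arm(
  deltas=[
    {"dp":[0,0,-3],"spin":0},
    {"dp":[0,0,-8],"spin":0},
    {"dp":[0,0,-13],"spin":0},
    {"dp":[0,0,-17.8],"spin":0},
    {"dp":[2.3,-2.3,-17.8],"spin":-0.05},
    {"dp":[4.7,-4.7,-17.8],"spin":-0.1},
    {"dp":[7,-7,-17.8],"spin":-0.16},
    {"dp":[9.3,-9.3,-17.8],"spin":-0.21},
    {"dp":[6.8,-11.9,-17.8],"spin":-0.28},
    {"dp":[4.2,-14.5,-17.8],"spin":-0.36},
    {"dp":[1.6,-17.2,-17.8],"spin":-0.44},
    {"dp":[-0.9,-19.8,-17.8],"spin":-0.51},
    {"dp":[-3.5,-22.4,-17.8],"spin":-0.59},
    {"dp":[-7.4,-24.8,-17.8],"spin":-0.62},
    {"dp":[-11.4,-27.3,-17.8],"spin":-0.65},
    {"dp":[-15.4,-29.8,-17.8],"spin":-0.68},
    {"dp":[-17.5,-28.6,-17.8],"spin":-0.64},
    {"dp":[-19.7,-27.4,-17.8],"spin":-0.59},
    {"dp":[-19.7,-27.4,-17.8],"spin":-0.59},
    {"dp":[-19.7,-27.4,-17.8],"spin":-0.59},
  ],
)

```text
clock: 33.02
position: [0.4237, -0.3402, 0.2093]
tcp_rot: [[-0.94, 0.342, -0.002], [0.342, 0.94, 0.001], [0.002, -0.0, -1.0]]
ft_force: [-0.1, -0.3, -1.0]
opening: 0.409
finger_force: 30.0
```

Request:
step_arm(
  deltas=[
    {"dp":[0,0,4.5],"spin":0},
    {"dp":[0,0,8],"spin":0},
    {"dp":[0,0,10],"spin":0},
    {"dp":[0,0,10],"spin":0},
  ],
)

```text
clock: 33.52
position: [0.423, -0.3401, 0.1086]
tcp_rot: [[-0.939, 0.343, -0.004], [0.343, 0.939, 0.002], [0.004, 0.0, -1.0]]
ft_force: [-0.0, 0.0, -1.2]
opening: 0.406
finger_force: 30.0
```

Run:
```python
from plan import *
plan((*S['green'],.0343,160,4))
```

```text
at [ 0.423  -0.3401  0.1086] a 159.96 t 33.52 j [ 60.  51. -45. 109.  53.  44.  53.] open 0.406 F [-0.   0.  -1.2] ff 30.0
[-0.1, 0.0, 1.9] -0.0; [-0.1, 0.0, 3.7] -0.0; [-0.2, 0.0, 5.6] -0.0; [-0.3, 0.0, 7.4] -0.0;
```

Request:
step_arm(
  deltas=[
    {"dp":[-0.1,0,2.2],"spin":0},
    {"dp":[-0.2,0,4.2],"spin":0},
    {"dp":[-0.2,0,5.6],"spin":0},
    {"dp":[-0.2,0,6.8],"spin":0},
    {"dp":[-0.2,0,7.3],"spin":0},
    {"dp":[-0.2,0,7.4],"spin":0},
  ],
)

```text
clock: 34.28
position: [0.4269, -0.3415, 0.0358]
tcp_rot: [[-0.939, 0.344, 0.0], [0.344, 0.939, -0.0], [-0.0, -0.0, -1.0]]
ft_force: [1.0, -0.5, -1.1]
opening: 0.407
finger_force: 30.0
```

Request:
step_arm(
  deltas=[
    {"dp":[0,0,0],"spin":0},
    {"dp":[0,0,0],"spin":0},
    {"dp":[0,0,0],"spin":0},
  ],
  hand=0.6,
)

```text
clock: 34.65
position: [0.427, -0.3416, 0.0361]
tcp_rot: [[-0.939, 0.344, 0.001], [0.344, 0.939, -0.0], [-0.001, -0.0, -1.0]]
ft_force: [0.2, 0.4, 0.2]
opening: 0.597
finger_force: 0.0
```

Run:
```python
from plan import *
p=bot.get_state()['position'][:2]
plan((*p,.23,160,5),(.30,-.30,.23,160,3))
```

```text
at [ 0.427  -0.3416  0.0361] a 159.9 t 34.65 j [ 56.  57. -39. 110.  62.  37.  46.] open 0.597 F [0.2 0.4 0.2] ff 0.0
[-0.0, -0.0, -3.9] -0.0; [-0.0, -0.0, -7.8] -0.0; [-0.0, -0.0, -11.6] -0.0; [-0.0, -0.0, -15.5] -0.0; [-0.0, -0.0, -19.4] -0.0; 
[4.4, -0.2, -19.4] -0.0; [8.9, -0.3, -19.4] -0.0; [13.3, -0.5, -19.4] -0.0;
```

Request:
step_arm(
  deltas=[
    {"dp":[0,0,-3.9],"spin":0},
    {"dp":[0,0,-7.8],"spin":0},
    {"dp":[0,0,-11.6],"spin":0},
    {"dp":[0,0,-15.5],"spin":0},
    {"dp":[0,0,-19.4],"spin":0},
    {"dp":[3.4,-5,-19.4],"spin":0},
    {"dp":[6.8,-10,-19.4],"spin":0},
    {"dp":[10,-15,-19.4],"spin":0},
    {"dp":[10,-15,-19.4],"spin":0},
    {"dp":[10,-15,-19.4],"spin":0},
  ],
)

```text
clock: 35.9
position: [0.2818, -0.4476, 0.23]
tcp_rot: [[-0.939, 0.344, 0.001], [0.344, 0.939, 0.0], [-0.001, 0.001, -1.0]]
ft_force: [-0.4, -0.2, -0.8]
opening: 0.599
finger_force: 0.0
```

Run:
```python
from plan import *
plan()
im=viewer.camera('scene'); c=viewer.camera('top'); cv2.imwrite('pics/k.png',np.hstack([cv2.resize(im[110:260,250:370],(400,500)),cv2.resize(c[120:280,300:428],(400,500))]))
for col in S:
    k=blob(im,col,(290,140,350,205),100); print(col,cv2.boundingRect(k.astype(np.int32)),'plug top expected',proj('scene',(*S[col],.082)).round(1))
```

```text
at [ 0.2818 -0.4476  0.23  ] a 159.91 t 35.9 j [ 85.  42. -55. 106.  42.  55.  81.] open 0.599 F [-0.4 -0.2 -0.8] ff 0.0
green (318, 171, 28, 29) plug top expected [332.8 165.2]
yellow (312, 161, 21, 27) plug top expected [326.7 154. ]
red (307, 148, 24, 29) plug top expected [321.  143.6]
blue (302, 140, 22, 26) plug top expected [315.7 133.8]
```

View pics/k.png

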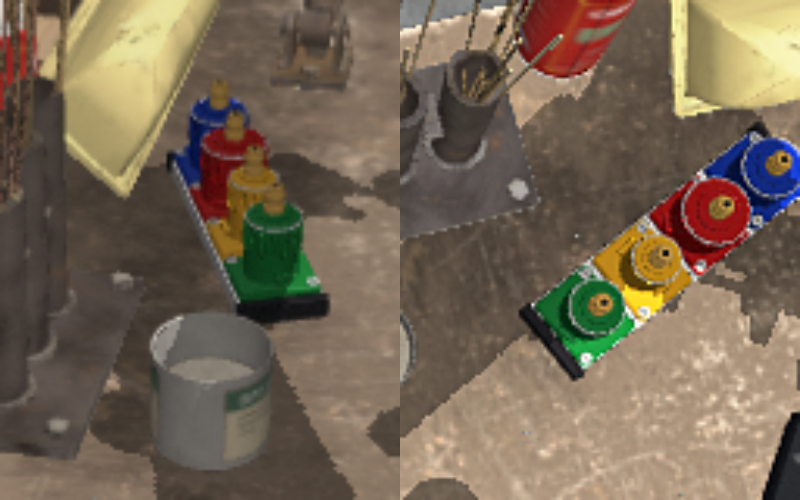

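All four stand upright on their own colours. The plug tops at scene (315,135), (320.5,143.6), (326.5,154) and (332.5,166) match the fully-home predictions to about a pixel. The tin is upright and unmoved.

```bash
python3 -c "
from plant import bot
print(bot.job_done())"
```

```text
the job is handed in; nothing more can be done
None
```

All four adaptors are upright, home and released on their own-colour seats; the flux tin is upright where it was, and I handed the job in at about 36 s of the 109 s allowed.

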